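# Replace the broken guide rod of the sampler bracket

### The arm

A 6-joint arm with a two-finger parallel gripper is mounted at the origin on the work surface. World frame = base frame: x ahead of the robot, y to its left, z up, the work surface at z = 0. Lengths are in mm, angles in rad, forces in N, time in s.
With the tool pointing down it reaches from about 325 to 925 mm from the base axis. Payload 3.1 kg.
Tool frame: the origin (TCP) lies on the centre line of the jaws, within the pads' length; the fingertips stand 8 mm ahead of it and the grasp point (between the pads) lies 11 mm behind it; z points along the fingers, y is the line along which they close (so a half turn about z gives the same grasp; the last joint's range is limited). The gripper opens to 85 mm and grips with 20 to 120 N. Pads are 22 mm wide; open, the fingers measure 114 mm over their backs; the gripper's body (76 mm by 85 mm) begins 54 mm behind the grasp point. The pads swing forward as they close: fully open they stand 13 mm farther back than shut.
Start: joints at [1.193, 0.217, 1.613, -0, 1.311, -0.112], TCP at [164.156, 603.069, 239.3] pointing down, gripper open.
Joint ranges: [-2.75, 2.75], [-0.78, 2.1], [0.31, 2.55], [-1.13, 4.27], [0.13, 2.63], [-2.58, 2.58]. Speed limits (rad/s): [2.79, 2.79, 3.14, 3.14, 3.14, 3.14].

### API

Orientations are given as a unit quaternion [x, y, z, w].
In Python, from plant import ctrl gives the robot as it stands.
- The arm moves only by the tool jog_arm, never from a script. Its argument "targets" is a list that holds one entry, the list of rows, each a list of 6 numbers: the shift along the tool's x, y, z in m, then the turn, a rotation vector about the tool's x, y, z in rad. A call has 1 to 5 rows; each row is the pose to reach, as a shift and turn from the pose commanded when the call began, along the tool's axes at that moment; what a row does not reach only later rows make up. A row lasts 1/12 s, in which the tool goes at most 41.7 mm and 7.16 degrees, less where a joint would pass 70% of its speed; a pose out of reach is approached as far as the arm can. A call with a gripper value outside its range is refused whole. "hand" is the closure, from -1 (fully open) to 1 (shut), set as the call begins (left out, the last holds). The fingers move at their own pace and stop on an object; "squeeze" is the grip in N (left out, the last holds). Time passes only in rows, so rows that repeat a pose let the fingers close. It gives the time, the measured TCP pose, the force, the opening and the grip force at its end, in the units of the state.
- ctrl.sense(): the state, without advancing time (a new reading comes with each control period).
- ctrl.capture(name): name is "scene" or "top" or "wrist"; returns the picture (420x560x3 uint8, red, green, blue); there is no depth.
- ctrl.calibration(name): a dict with "K" (3x3 intrinsics, pixels), "cam_to_world" (4x4, takes a point from camera to world coordinates). Camera axes: x right, y up, looking along -z (the intrinsics and any distortion apply to the point x, -y, -z); pixel columns grow to the right and rows downward; lengths in mm; the calibration is good to about 2 mm. A picture is of the moment at which its call begins: read the wrist's pose just before it. calibration takes no time and is no camera call; for the wrist camera it gives the pose at the moment of the call.
- ctrl.sign_off(): hands the job in; it is judged then, once.
The state is a dict: "clock": time; "qpos": joint angles; "qd": joint speeds; "joint_efforts": joint torques, N m; "eef_pos": TCP position; "eef_rot": TCP orientation; "wrist_force": force on the tool from outside, world axes, zero at the start; "moment": the same for the moment, N m; "opening": finger opening in mm; "grip_force": force on a finger pad.
Only numpy, scipy, OpenCV 4.12 (cv2) and the standard library are available. Lean on these libraries where they do the work, as an engineer would, in place of code of your own. Each camera call takes 0.05 s, during which the arm holds its last target. There are 200 camera calls.

### The job

The sampler bracket's old guide rod has snapped: pull its red-headed stub out of the upper bushing and drop it into the orange reject box. Then take the new blue-headed rod from the white rack, thread it tip down through the upper and then the lower bushing until its tip shows clearly below the lower one, and finish still gripping it there, at rest, with its head held clear above the upper bushing so that I can tighten the clamp screws. Leave the black-headed spare rod, the two flasks and the beaker alone.

Things in the scene. Friction and masses are not known exactly. Their poses are not given: they have to be found in the camera images.
- bracket: Fixed beige bracket; origin under its foot's centre, z up. Foot 120 (x) x 90 x 12 mm; column on the +x side, 130 mm high. Two aluminium lugs 48 mm wide, 16 mm thick, one over the other, reach to -x: at 60-76 and 114-130 mm height. Each has a brass-ringed vertical through bore (bushing), 15 mm diameter, 3 mm chamfer; common axis at x = -25 mm. Nothing is higher.
- upper_bushing (a point): Point on the bore axis at the top face of the upper lug, 130 mm above the bench; z up.
- lower_bushing (a point): Point on the same axis at the underside of the lower lug, 60 mm above the bench; z up. The foot's top is 48 mm below it.
- stub: Broken old rod: steel stem 12 mm diameter, 30 mm long, under a red round head 22 mm diameter, 40 mm tall. Origin: lower end of the stem; z up to the head. Starts upright, stem loose in the upper bushing, head resting on the upper lug. 35 to 70 g.
- stub_head (a point): Centre of the stub's red head, 50 mm above the stub's origin.
- stub_mid (a point): Middle of the stub's length, 35 mm above its origin.
- rod: New rod: steel stem 12 mm diameter, 110 mm long, last 6 mm tapering to 6 mm diameter at the tip, under a blue round head 22 mm diameter, 40 mm tall. Origin: tip; z from tip to head. Starts upright in one of the rack's holes with a little play, tip 5 mm above the bench. 90 to 180 g.
- rod_tip (a point): Tip of the new rod (its origin).
- rod_head (a point): Centre of the blue head, 130 mm from the tip.
- spare: Spare rod to be left alone: like the new rod but black-headed and with a 75 mm stem (115 mm in all); stands in the rack's other hole. Origin: tip.
- rack: Fixed white block 60 (x) x 130 (y) x 60 mm tall, origin at the centre of its underside. Two blind holes from above, 14 mm diameter, 55 mm deep, at y = -35 and +35 mm.
- reject_box: Fixed open orange box, 160 (x) x 140 (y) x 70 mm tall, walls and floor 4 to 5 mm. Origin: centre of its underside.
- flask_yellow: Loose glass volumetric flask with a yellow stopper, 60 mm diameter at the body, 144 mm tall. Origin: centre of its underside.
- flask_blue: The same with a blue stopper.
- beaker: Loose glass beaker, 60 mm diameter at the rim, 80 mm tall. Origin: centre of its underside.
Mind the look-alikes: they are no part of the job. What is shaped like the rod but yellow is not meant.

How it is judged (in metres and radians):
On the way, in this order (a step that is already met when the one before it is completed fails the run):
1. the red-headed stub lies in the reject box, let go (x of stub_mid in the frame of reject_box between -0.078 and 0.078 m and y of stub_mid in the frame of reject_box between -0.068 and 0.068 m and z of stub_mid in the frame of reject_box below 0.06 m and contact force between the fingers and stub below 0.1 N), for 0.2 s.
2. the new rod's tip has come through the upper bushing and is between the two (horizontal distance between rod_tip and lower_bushing below 0.006 m and angle between the z axis of rod and the z axis of bracket, either way round below 0.1 rad and z of rod_tip in the frame of upper_bushing below -0.018 m and z of rod_tip in the frame of lower_bushing above 0.017 m), for 0.05 s.
At the end, for the whole second after the job is handed in: Stub in the reject box, let go. Rod in line with both bushings, tip 3 to 37 mm below the lower lug's underside (so its head is at least 3 mm above the upper lug), gripped with over 1 N and at rest (all of step 1 and horizontal distance between rod_tip and lower_bushing below 0.006 m and angle between the z axis of rod and the z axis of bracket, either way round below 0.1 rad and horizontal distance between rod_head and upper_bushing below 0.01 m and z of rod_tip in the frame of lower_bushing between -0.037 and -0.003 m and contact force between the fingers and rod above 1 N and linear speed of rod below 0.02 m/s and linear speed of stub below 0.03 m/s); the arm keeps its last pose, push and grip.
It fails at once if the flask_yellow is shifted more than 30 mm or tipped (distance of flask_yellow from where it was at the start of the episode above 0.03 m or angle between flask_yellow's own z axis and vertical above 0.4 rad).
It fails at once if the flask_blue is shifted more than 30 mm or tipped (distance of flask_blue from where it was at the start of the episode above 0.03 m or angle between flask_blue's own z axis and vertical above 0.4 rad).
It fails at once if the beaker is shifted more than 30 mm or tipped (distance of beaker from where it was at the start of the episode above 0.03 m or angle between beaker's own z axis and vertical above 0.4 rad).
It fails at once if the black-headed spare rod is taken out or shifted more than 20 mm (distance of spare from where it was at the start of the episode above 0.02 m).
It also fails if it takes over 70 s, if anything falls off the work surface, if the arm or the gripper's body presses on something with over 40 N, if the wrist force passes 120 N, or if a joint passes its speed limit or range.

## Working session

There is one attempt and no reset: what is moved stays moved. The work goes in short steps, Python scripts to look and compute and a tool call to move; the robot and the scene stay as the last step left them, time stands still between calls to the robot, and variables do not carry over. Pictures are saved under pics/ and viewed, at most 10 in all, crops included, and the job is handed in when it is done.

Besides the shell and the picture viewer there is one more tool, called after "Emit:" as name(argument=value, ...), one argument or row to a line, values as JSON. jog_arm: Moves the arm, as the interface text tells. Its arguments: {"type":"object","properties":{"targets":{"type":"array"},"hand":{"type":"number"},"squeeze":{"type":"number"}},"required":["targets"]}

```bash
mkdir -p pics; ls; python3 - <<'E'
from plant import ctrl
import cv2,numpy as np
np.set_printoptions(precision=4,suppress=True)
s=ctrl.sense();print(s)
for n in("scene","top"):
    c=ctrl.calibration(n);print(n,{k:np.array(v) if k in("K","cam_to_world") else v for k,v in c.items()})
    im=ctrl.capture(n);np.save(f"pics/{n}0.npy",im);cv2.imwrite(f"pics/{n}0.png",im[:,:,::-1])
E
```

```text
pics
{'clock': 0.0, 'qpos': array([ 1.1928,  0.2178,  1.6149, -0.    ,  1.3113, -0.1122]), 'qd': array([-0.0024,  0.0019, -0.0001,  0.0005,  0.0022,  0.0007]), 'joint_efforts': array([  0.0003, -39.6852, -30.3853,  -0.0001,   0.0097,  -0.    ]), 'eef_pos': array([163.8426, 602.3098, 237.9598]), 'eef_rot': array([ 0.1325,  0.9912, -0.0012, -0.0003]), 'wrist_force': array([ 0.4203, -0.1974, -0.4487]), 'moment': array([0.0467, 0.0026, 0.0252]), 'grip_force': 0.0, 'opening': 85.05256196473937}
scene {'K': array([[438.751 ,   0.    , 278.6188],
       [  0.    , 438.751 , 215.237 ],
       [  0.    ,   0.    ,   1.    ]]), 'cam_to_world': array([[   0.2312,   -0.5389,    0.81  , 1464.9106],
       [   0.9726,    0.1477,   -0.1794, -211.3333],
       [  -0.023 ,    0.8293,    0.5583,  705.8372],
       [   0.    ,    0.    ,    0.    ,    1.    ]])}
top {'K': array([[492.133 ,   0.    , 297.0659],
       [  0.    , 492.133 , 202.5057],
       [  0.    ,   0.    ,   1.    ]]), 'cam_to_world': array([[   0.0003,    0.996 ,   -0.0895,  508.12  ],
       [  -0.9999,   -0.001 ,   -0.0144,  -15.8102],
       [  -0.0144,    0.0895,    0.9959, 1181.9574],
       [   0.    ,    0.    ,    0.    ,    1.    ]])}
```

View pics/scene0.png

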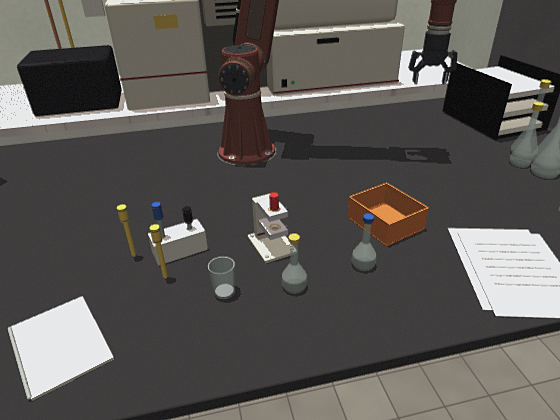

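View pics/top0.png

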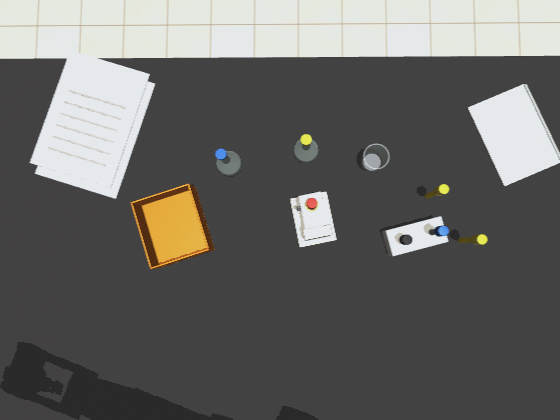

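The scene view shows the red stub head (274,201), rod's blue head (157,211), and black spare (187,214). It also shows two yellow look-alikes (123,213) and (155,233), and flask stoppers blue (369,218) and yellow (294,240). In the top view red is at (312,203), the rod's blue head at (443,231), yellow rods at (444,189) and (482,239), the blue stopper at (221,154) and the box around (172,226).

Candidates for the rod: blue head (157,211), blue stopper (369,218), yellow rods (123,213) and (155,233). I choose the rack's blue head.

```bash
cat > h.py <<'E'
import cv2,numpy as np
from plant import ctrl
from scipy.spatial.transform import Rotation as R
np.set_printoptions(precision=4,suppress=True)
RANGES={'red':[((0,140,70),(6,255,255)),((175,140,70),(180,255,255))],'blue':[((100,120,60),(130,255,255))],
 'yellow':[((24,130,90),(34,255,255))],'orange':[((7,150,60),(19,255,255))]}
def blobs(im,col,amin=15):
    hsv=cv2.cvtColor(im,cv2.COLOR_RGB2HSV)
    m=sum(cv2.inRange(hsv,np.array(a),np.array(b)) for a,b in RANGES[col]).astype(np.uint8)
    n,l,st,c=cv2.connectedComponentsWithStats(m)
    return [(c[i],st[i],l==i) for i in range(1,n) if st[i,4]>=amin]
def ray(cal,px):
    K=np.array(cal['K']);T=np.array(cal['cam_to_world'])
    d=np.linalg.inv(K)@[px[0],px[1],1];d=T[:3,:3]@[d[0],-d[1],-d[2]]
    return T[:3,3],d/np.linalg.norm(d)
def onplane(cal,px,z):
    o,d=ray(cal,px);return o+d*(z-o[2])/d[2]
def tri(rays):
    A=0;b=0
    for o,d in rays:
        P=np.eye(3)-np.outer(d,d);A=A+P;b=b+P@o
    p=np.linalg.solve(A,b);return p,[np.linalg.norm((np.eye(3)-np.outer(d,d))@(p-o)) for o,d in rays]
def grab(n,name):
    cal=ctrl.calibration(n);im=ctrl.capture(n);cv2.imwrite(f'pics/{name}.png',im[:,:,::-1]);np.save(f'pics/{name}.npy',im);return cal,im
def shift(target,Rt=None):
    s=ctrl.sense();r=R.from_quat(s['eef_rot']);print('pos',s['eef_pos'],'xaxis',r.as_matrix()[:,0],'yaxis',r.as_matrix()[:,1],'z',r.as_matrix()[:,2])
    print('tool shift mm',r.inv().apply(np.array(target)-s['eef_pos']))
E
python3 - <<'E'
from h import *
S=np.load('pics/scene0.npy');T=np.load('pics/top0.npy')
cs=ctrl.calibration('scene');ct=ctrl.calibration('top')
for c in('red','blue','yellow','orange'):
    for n,im in(('s',S),('t',T)):
        for b in blobs(im,c):print(c,n,b[0],b[1])
P={'red':((274,201),(312,203)),'rod':((157,211),(443,231)),'y1':((123,213),(482,239)),'y2':((155,233),(444,189)),'fb':((369,218),(221,154)),'fy':((294,240),(306,140)),'spare':((187,214),(406,240))}
def near(im,c,p):
    L=blobs(im,c);return min(L,key=lambda b:np.hypot(*(b[0]-p)))[0]
for k,(a,b) in P.items():
    c={'red':'red','rod':'blue','fb':'blue'}.get(k,'yellow')
    if k!='spare':a=near(S,c,a);b=near(T,c,b)
    print(k,tri([ray(cs,a),ray(ct,b)]))
for p in((132,202),(190,185),(212,250),(151,268)):print('box',onplane(ct,p,70))
for p in((385,235),(442,218),(449,240),(392,255)):print('rack',onplane(ct,p,60))
print('beaker',onplane(ct,(376,157),80))
a=cv2.resize(S[190:300,100:300],None,fx=3,fy=3,interpolation=cv2.INTER_CUBIC)[:,:,::-1]
b=cv2.resize(T[130:270,280:500],None,fx=2.7,fy=2.7,interpolation=cv2.INTER_CUBIC)[:,:,::-1]
w=np.zeros((600,800,3),np.uint8);w[:270,:600]=a[:270];w[270:270+330,:594]=b[:330]
cv2.imwrite('pics/crop0.png',w)
E
```

```text
red s [273.9286 199.9732] [270 192   9  17 112]
red t [311.321  202.8395] [307 198  10  11  81]
blue s [155.7317 204.122 ] [151 202  10   6  41]
blue s [157.0548 212.7123] [152 208  10  10  73]
blue s [368.0833 218.1429] [363 214  11  10  84]
blue t [220.4206 153.8037] [215 148  12  12 107]
blue t [441.9266 230.633 ] [435 226  14  10 109]
yellow s [545.5484  80.5161] [541  79  10   4  31]
yellow s [538.125  103.5833] [534 102   9   4  24]
yellow s [120.875 206.85 ] [117 204   9   6  40]
yellow s [154.2708 226.6875] [150 224  10   6  48]
yellow s [293.7656 236.7344] [288 234  12   7  64]
yellow t [305.61 139.09] [300 134  12  11 100]
yellow t [443.413  188.5326] [438 184  12  10  92]
yellow t [481.5876 239.    ] [476 234  12  11  97]
orange s [388.1551 212.7503] [ 348  183   81   63 3172]
orange t [166.1715 223.5069] [ 131  184   84   85 1959]
red (array([599.7938, -30.4824, 155.1158]), [np.float64(0.3585774803396968), np.float64(0.35857748033969383)])
rod (array([ 542.4211, -306.7553,  130.9158]), [np.float64(1.6300216309492204), np.float64(1.6300216309492812)])
y1 (array([ 524.3029,
[... 160 characters left out ...]
574592021), np.float64(0.06100447574602717)])
fb (array([707.388 , 164.3998, 138.702 ]), [np.float64(0.10442914829109795), np.float64(0.10442914829112407)])
fy (array([737.9399, -18.8075, 143.7762]), [np.float64(0.28048962614318856), np.float64(0.2804896261431923)])
spare (array([ 522.9147, -237.3635,  102.133 ]), [np.float64(0.5113457211379748), np.float64(0.5113457211379403)])
box [609.636  376.6573  70.    ]
box [648.48   244.7538  70.    ]
box [500.7692 192.0529  70.    ]
box [460.3729 329.1147  70.    ]
rack [ 534.752  -199.2469   60.    ]
rack [ 573.3169 -329.0983   60.    ]
rack [ 523.4503 -343.5838   60.    ]
rack [ 489.6127 -214.3298   60.    ]
beaker [ 710.3776 -178.4262   80.    ]
```

View pics/crop0.png

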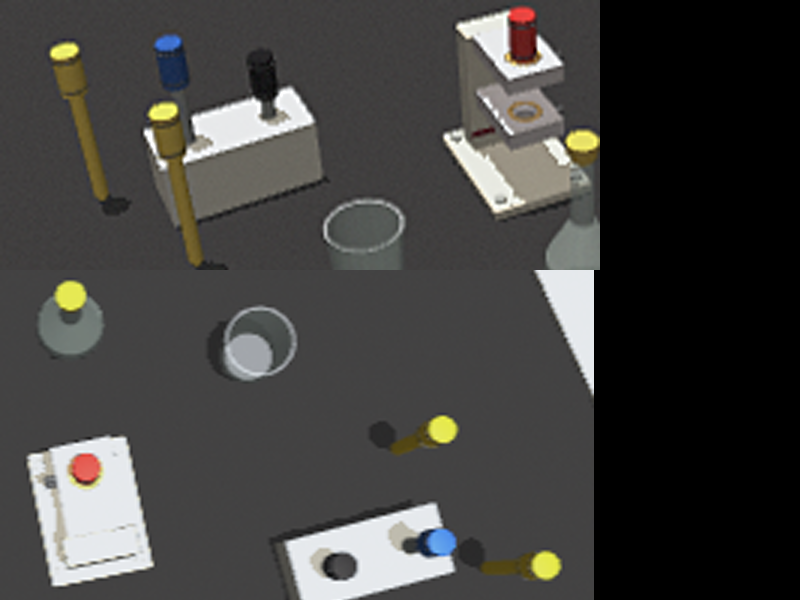

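The crop confirms it: blue head upright in the rack's right hole, black spare in the other hole. The yellow rods stand free beside the rack, and the red stub is in the upper lug. I'm moving to hover above the stub.

Emit:
jog_arm(
  targets=[
    [[-0.03, -0.025, -0.002, 0, 0, 0], [-0.06, -0.05, -0.004, 0, 0, 0], [-0.09, -0.076, -0.006, 0, 0, 0], [-0.12, -0.101, -0.008, 0, 0, 0], [-0.15, -0.127, -0.01, 0, 0, 0]],
  ],
  hand=-0.2,
  squeeze=40,
)

```text
clock: 0.52
eef_pos: [275.9, 439.4, 248.7]
eef_rot: [0.132, 0.991, -0.0, -0.0]
wrist_force: [0.4, -0.4, 0.7]
opening: 51.4
grip_force: 0.0
```

Emit:
jog_arm(
  targets=[
    [[-0.03, -0.025, -0.002, 0, 0, 0], [-0.06, -0.05, -0.004, 0, 0, 0], [-0.09, -0.076, -0.006, 0, 0, 0], [-0.12, -0.101, -0.008, 0, 0, 0], [-0.15, -0.127, -0.01, 0, 0, 0]],
  ],
)

```text
clock: 0.93
eef_pos: [387.2, 277.4, 259.0]
eef_rot: [0.132, 0.991, -0.0, -0.0]
wrist_force: [1.1, 0.9, -0.7]
opening: 50.7
grip_force: 0.0
```

Emit:
jog_arm(
  targets=[
    [[-0.03, -0.025, -0.002, 0, 0, 0], [-0.06, -0.05, -0.004, 0, 0, 0], [-0.09, -0.076, -0.006, 0, 0, 0], [-0.12, -0.101, -0.008, 0, 0, 0], [-0.15, -0.127, -0.01, 0, 0, 0]],
  ],
)

```text
clock: 1.35
eef_pos: [498.7, 115.5, 269.0]
eef_rot: [0.133, 0.991, 0.0, -0.0]
wrist_force: [0.7, 0.8, 0.3]
opening: 51.1
grip_force: 0.0
```

```bash
python3 - <<'E'
from h import *
print(ctrl.sense()['qpos'],ctrl.sense()['opening']);shift((600,-30,250))
c=ctrl.calibration('wrist');s=ctrl.sense();print(R.from_quat(s['eef_rot']).inv().apply(np.array(c['cam_to_world'])[:3,3]-s['eef_pos']),np.array(c['K'])[0,0])
E
```

```text
[ 0.0902 -0.0512  1.8443  0.0003  1.349  -1.2147] 51.10062659567535
pos [498.6648 115.4505 268.9788] xaxis [-0.9648  0.2629  0.0006] yaxis [0.2629 0.9648 0.0001] z [-0.0005  0.0002 -1.    ]
tool shift mm [-136.0164 -113.6989   18.894 ]
[  84.6243   -0.3736 -134.2393] 312.4721848416151
```

Emit:
jog_arm(
  targets=[
    [[-0.027, -0.023, 0.004, 0, 0, 0], [-0.054, -0.046, 0.008, 0, 0, 0], [-0.082, -0.068, 0.011, 0, 0, 0], [-0.109, -0.091, 0.015, 0, 0, 0], [-0.136, -0.114, 0.019, 0, 0, 0]],
  ],
)

```text
clock: 1.77
eef_pos: [600.0, -30.1, 249.5]
eef_rot: [0.133, 0.991, 0.0, -0.0]
wrist_force: [1.2, 0.5, 0.1]
opening: 51.3
grip_force: 0.0
```

Emit:
jog_arm(
  targets=[
    [[0, 0, 0, 0, 0, 0], [0, 0, 0, 0, 0, 0]],
  ],
)

```text
clock: 1.93
eef_pos: [599.5, -30.1, 248.9]
eef_rot: [0.134, 0.991, 0.0, -0.001]
wrist_force: [-0.6, -0.2, -0.2]
opening: 51.3
grip_force: 0.0
```

```bash
python3 - <<'E'
from h import *
c,im=grab('wrist','w1');print(np.array(c['cam_to_world'])[:3])
for b in blobs(im,'red',30):
    print(b[0],b[1]); print(onplane(c,b[0],150),onplane(c,b[0],170))
E
```

```text
[[  0.2659  -0.911   -0.3153 518.1606]
 [  0.964    0.2511   0.0875  -8.0286]
 [ -0.0005  -0.3272   0.945  383.2964]]
[278.1576 205.4335] [266 199  25  15 203]
[591.5554 -27.4036 150.    ] [585.2635 -25.7426 170.    ]
[278.5266 224.175 ] [265 210  28  29 640]
[606.865  -31.2992 150.    ] [599.2605 -29.3043 170.    ]
```

View pics/w1.png

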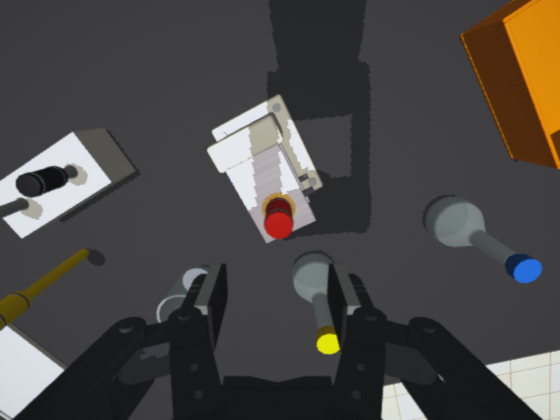

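The wrist view shows the red head's top at (278,224), seated on the lug between the jaws' lines; casting onto its top gives (599,-29). The spare is at (40,181). Now I descend and grip.

Emit:
jog_arm(
  targets=[
    [[0, 0, 0.03, 0, 0, 0], [0, 0, 0.06, 0, 0, 0], [0, 0, 0.085, 0, 0, 0], [0, 0, 0.1, 0, 0, 0], [0, 0, 0.106, 0, 0, 0]],
  ],
)

```text
clock: 2.4
eef_pos: [596.3, -26.4, 140.8]
eef_rot: [0.132, 0.991, 0.0, -0.003]
wrist_force: [-0.3, 0.2, -0.5]
opening: 51.5
grip_force: 0.0
```

Emit:
jog_arm(
  targets=[
    [[0, 0, 0, 0, 0, 0], [0, 0, 0, 0, 0, 0], [0, 0, 0, 0, 0, 0], [0, 0, 0, 0, 0, 0], [0, 0, 0, 0, 0, 0]],
  ],
  hand=1,
  squeeze=40,
)

```text
clock: 2.82
eef_pos: [600.6, -28.5, 146.0]
eef_rot: [0.132, 0.991, -0.0, 0.001]
wrist_force: [0.0, 0.8, 3.2]
opening: 20.9
grip_force: 39.4
```

Emit:
jog_arm(
  targets=[
    [[0, 0, -0.015, 0, 0, 0], [0, 0, -0.03, 0, 0, 0], [0, 0, -0.055, 0, 0, 0], [0, 0, -0.085, 0, 0, 0], [0, 0, -0.11, 0, 0, 0]],
  ],
)

```text
clock: 3.23
eef_pos: [599.9, -28.6, 256.6]
eef_rot: [0.133, 0.991, -0.0, 0.001]
wrist_force: [0.3, -0.2, -1.1]
opening: 20.8
grip_force: 39.3
```

```bash
python3 - <<'E'
from h import *
print(ctrl.sense()['opening'],ctrl.sense()['grip_force']);shift((556,285,215))
c,im=grab('wrist','w2')
for b in blobs(im,'red',30):print(b[0],b[1])
E
```

```text
20.835423245630864 39.263670444488525
pos [599.8648 -28.5885 256.6168] xaxis [-0.9648  0.2628 -0.0016] yaxis [0.2628 0.9648 0.0002] z [ 0.0016 -0.0002 -1.    ]
tool shift mm [124.813  291.0245  41.476 ]
[277.04 253.96] [264 252  28   7  50]
[277.0077 273.2505] [ 256  257   43   36 1034]
[276.9511 311.2818] [ 252  288   51   48 1902]
```

View pics/w2.png

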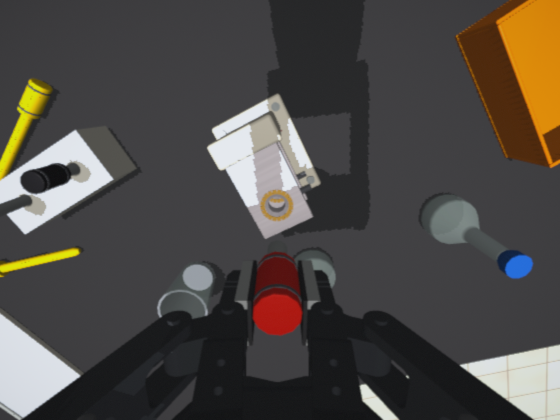

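The stub is held and the brass ring of the empty bore is at (277,206). The yellow rods look displaced, with one head now at (38,95), so I'll recheck the overview.

```bash
python3 - <<'E'
from h import *
c=ctrl.calibration('wrist');print(onplane(c,(277,206),130))
cs,S=grab('scene','s2');ct,T=grab('top','t2')
a=cv2.resize(S[170:320,60:330],None,fx=2,fy=2)[:,:,::-1];b=cv2.resize(T[130:270,280:560],None,fx=2,fy=2)[:,:,::-1]
w=np.zeros((580,570,3),np.uint8);w[:300,:540]=a;w[300:580,:560]=b;cv2.imwrite('pics/crop2.png',w)
E
```

```text
[608.3974 -30.8005 130.    ]
```

View pics/crop2.png

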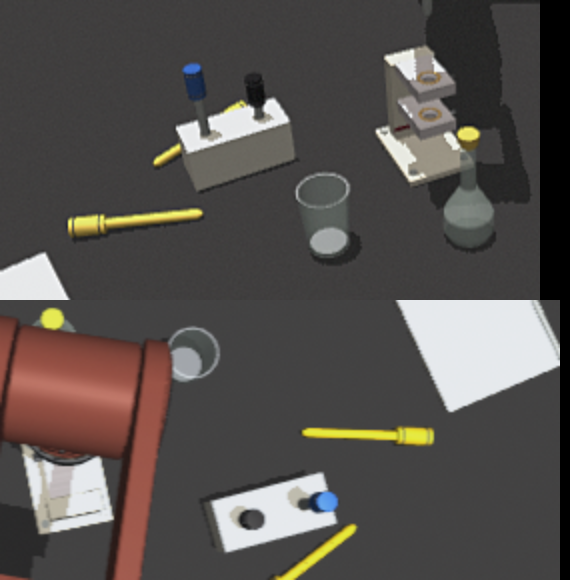

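Both yellow rods have simply toppled and lie flat, clear of the rack at (155,435 area) and (325,550). The blue rod and the spare still stand. Next I triangulate the bore ring and cross-check it.

```bash
cat >> h.py <<'E'
def ring(im,roi):
    x0,y0,x1,y1=roi
    hsv=cv2.cvtColor(im[y0:y1,x0:x1],cv2.COLOR_RGB2HSV)
    m=cv2.inRange(hsv,np.array((10,90,90)),np.array((24,255,255)))
    ys,xs=np.nonzero(m)
    if len(xs)<6:return None,len(xs)
    e=cv2.fitEllipse(cv2.convexHull(np.c_[xs,ys].astype(np.int32)))
    return np.array(e[0])+(x0,y0),e[1:],len(xs)
E
python3 - <<'E'
from h import *
S=np.load('pics/s2.npy');W=np.load('pics/w2.npy')
cs=ctrl.calibration('scene');cw=ctrl.calibration('wrist');ct=ctrl.calibration('top')
ru=ring(S,(262,202,288,217));rl=ring(S,(262,219,288,235));rw=ring(W,(250,185,305,225))
print(ru,rl,rw)
print('tri upper',tri([ray(cs,ru[0]),ray(cw,rw[0])]))
print('scene@130',onplane(cs,ru[0],130),'scene lower@76',onplane(cs,rl[0],76),'w@130',onplane(cw,rw[0],130))
T=np.load('pics/top0.npy');b=blobs(T,'red')[0]
print('top red@170',onplane(ct,b[0],170),onplane(ct,b[0],150))
E
```

```text
(array([273.7947, 208.3846]), ((6.235771656036377, 11.04023551940918), 90.37953186035156), 26) (array([274.5   , 226.7769]), ((6.288227558135986, 11.037128448486328), 90.0), 27) (array([276.3388, 204.9771]), ((30.731172561645508, 31.917266845703125), 88.69158935546875), 386)
tri upper (array([602.5738, -30.9055, 133.1571]), [np.float64(0.803769677501841), np.float64(0.8037696775018626)])
scene@130 [597.6238 -30.6953 130.    ] scene lower@76 [598.1635 -30.6392  76.    ] w@130 [603.763 -30.403 130.   ]
top red@170 [598.3932 -30.6157 170.    ] [600.1773 -30.9083 150.    ]
```

Emit:
jog_arm(
  targets=[
    [[0.013, 0.03, 0, 0, 0, 0], [0.028, 0.066, 0.005, 0, 0, 0], [0.043, 0.1, 0.01, 0, 0, 0], [0.058, 0.135, 0.015, 0, 0, 0], [0.073, 0.17, 0.02, 0, 0, 0]],
  ],
)

```text
clock: 3.8
eef_pos: [572.3, 155.9, 232.4]
eef_rot: [0.133, 0.991, -0.0, -0.001]
wrist_force: [0.4, -0.0, -0.2]
opening: 20.8
grip_force: 39.3
```

Emit:
jog_arm(
  targets=[
    [[0.015, 0.035, 0.005, 0, 0, 0], [0.03, 0.07, 0.01, 0, 0, 0], [0.043, 0.1, 0.025, 0, 0, 0], [0.05, 0.116, 0.05, 0, 0, 0], [0.052, 0.12, 0.075, 0, 0, 0]],
  ],
)

```text
clock: 4.22
eef_pos: [554.1, 287.7, 158.2]
eef_rot: [0.131, 0.991, 0.001, 0.0]
wrist_force: [0.3, -0.9, -1.3]
opening: 21.0
grip_force: 39.4
```

Emit:
jog_arm(
  targets=[
    [[0, 0, 0.03, 0, 0, 0], [0, 0, 0.06, 0, 0, 0], [0, 0, 0.08, 0, 0, 0], [0, 0, 0.085, 0, 0, 0], [0, 0, 0.085, 0, 0, 0]],
  ],
)

```text
clock: 4.63
eef_pos: [552.1, 283.0, 70.5]
eef_rot: [0.133, 0.991, -0.002, -0.003]
wrist_force: [-0.4, -0.8, -1.1]
opening: 21.1
grip_force: 39.4
```

```bash
python3 - <<'E'
from h import *
shift((555,285,75));print(ctrl.sense()['wrist_force'])
E
```

```text
pos [552.1425 283.0026  70.5166] xaxis [-0.9648  0.2628  0.0061] yaxis [ 0.2627  0.9649 -0.0044] z [-0.007  -0.0027 -1.    ]
tool shift mm [-2.205   2.6582 -4.5086]
[-0.3981 -0.76   -1.106 ]
```

Emit:
jog_arm(
  targets=[
    [[0, 0, 0, 0, 0, 0], [0, 0, 0, 0, 0, 0], [0, 0, 0, 0, 0, 0]],
  ],
  hand=-0.2,
)

```text
clock: 4.88
eef_pos: [557.0, 284.8, 76.8]
eef_rot: [0.133, 0.991, 0.001, 0.002]
wrist_force: [-0.1, -0.0, 0.7]
opening: 51.3
grip_force: 0.0
```

Emit:
jog_arm(
  targets=[
    [[0, 0, -0.02, 0, 0, 0], [0, 0, -0.06, 0, 0, 0], [0, 0, -0.1, 0, 0, 0], [0, 0, -0.14, 0, 0, 0], [0, 0, -0.18, 0, 0, 0]],
  ],
)

```text
clock: 5.3
eef_pos: [555.5, 284.2, 258.2]
eef_rot: [0.133, 0.991, 0.001, 0.001]
wrist_force: [0.3, -0.6, -0.2]
opening: 50.9
grip_force: 0.0
```

Emit:
jog_arm(
  targets=[
    [[0.0, -0.03, 0, 0, 0, 0], [0.0, -0.07, 0, 0, 0, 0], [0.0, -0.11, 0, 0, 0, 0], [0.0, -0.15, 0, 0, 0, 0], [0, -0.19, 0, 0, 0, 0]],
  ],
)

```text
clock: 5.72
eef_pos: [505.2, 99.5, 256.5]
eef_rot: [0.132, 0.991, 0.0, 0.002]
wrist_force: [0.2, -0.4, -0.0]
opening: 51.2
grip_force: 0.0
```

```bash
python3 - <<'E'
from h import *
ct,T=grab('top','t3');cs,S=grab('scene','s3')
r=[b for b in blobs(T,'red',10)]
for b in r:print('top red',b[0],b[1],onplane(ct,b[0],15))
for b in blobs(S,'red',10):print('scene red',b[0],b[1],onplane(cs,b[0],15))
shift((541,-308,270));print(ctrl.sense()['qpos'])
E
```

```text
top red [167.7891 204.7969] [161 196  14  19 128] [607.8611 309.9345  15.    ]
top red [186.2727 241.9091] [184 240   6   4  11] [519.4818 263.8118  15.    ]
top red [218.4615 264.3077] [215 263   8   4  13] [466.8034 186.5146  15.    ]
top red [202.5 364.2] [200 362   5   6  10] [236.7899 220.2498  15.    ]
top red [213.8333 364.9167] [212 363   6   6  12] [235.2661 193.8776  15.    ]
top red [191.3333 367.5   ] [189 365   5   6  12] [229.2346 246.0799  15.    ]
top red [252.375  380.6875] [248 380  10   3  16] [200.0886 104.1172  15.    ]
top red [165.75   385.9643] [161 383  11   7  28] [187.4    304.6096  15.    ]
pos [504.5697  96.3685 256.0901] xaxis [-0.9634  0.2681 -0.0031] yaxis [ 0.2681  0.9634 -0.0015] z [ 0.0026 -0.0023 -1.    ]
tool shift mm [-143.5664 -379.8117  -12.8934]
[ 0.0534 -0.0384  1.8564 -0.0025  1.3212 -1.2453]
```

The red stub lies in the box, at (608,310) in the world. Going back over the bracket to measure both rings at rest.

Emit:
jog_arm(
  targets=[
    [[-0.025, -0.02, 0, 0, 0, 0], [-0.055, -0.042, 0, 0, 0, 0], [-0.085, -0.065, 0, 0, 0, 0], [-0.11, -0.085, 0, 0, 0, 0], [-0.125, -0.096, 0, 0, 0, 0]],
  ],
)

```text
clock: 6.23
eef_pos: [603.3, -27.1, 256.2]
eef_rot: [0.133, 0.991, -0.0, 0.002]
wrist_force: [-0.4, -0.5, -0.2]
opening: 51.3
grip_force: 0.0
```

Emit:
jog_arm(
  targets=[
    [[0, 0, 0, 0, 0, 0], [0, 0, 0, 0, 0, 0], [0, 0, 0, 0, 0, 0], [0, 0, 0, 0, 0, 0], [0, 0, 0, 0, 0, 0]],
  ],
)

```text
clock: 6.65
eef_pos: [600.1, -23.3, 254.6]
eef_rot: [0.132, 0.991, 0.0, 0.0]
wrist_force: [0.7, 1.2, -1.3]
opening: 51.1
grip_force: 0.0
```

```bash
python3 - <<'E'
from h import *
cw,W=grab('wrist','w4');cs,S=grab('scene','s4')
print(ctrl.sense()['eef_pos'],ctrl.sense()['qd'])
rw=ring(W,(240,170,320,240));print(rw,onplane(cw,rw[0],130))
ru=ring(S,(262,202,288,217));rl=ring(S,(262,219,288,235))
print(onplane(cs,ru[0],130),onplane(cs,rl[0],76),tri([ray(cw,rw[0]),ray(cs,ru[0])]))
shift((541,-308,270))
E
```

```text
[600.2085 -23.56   254.5261] [-0.0055  0.0046 -0.0044 -0.0023 -0.0018 -0.0008]
(array([270.4046, 207.0823]), ((30.85982894897461, 31.950660705566406), 91.13175201416016), 383) [600.3342 -29.7526 130.    ]
[597.4889 -30.9567 130.    ] [598.1635 -30.6392  76.    ] (array([599.7227, -30.4957, 131.3159]), [np.float64(0.9068102724471266), np.float64(0.9068102724470907)])
pos [600.2085 -23.56   254.5261] xaxis [-0.9652  0.2613 -0.0001] yaxis [0.2613 0.9652 0.0002] z [ 0.0002  0.0001 -1.    ]
tool shift mm [ -17.1868 -290.0258  -15.5186]
```

Emit:
jog_arm(
  targets=[
    [[0.03, 0.0, 0, 0, 0, 0], [0.05, 0.0, 0, 0, 0, 0], [0.06, 0, 0, 0, 0, 0], [0.06, 0, 0, 0, 0, 0], [0.06, 0, 0, 0, 0, 0]],
  ],
)

```text
clock: 7.17
eef_pos: [543.0, -8.7, 254.8]
eef_rot: [0.132, 0.991, -0.0, 0.001]
wrist_force: [-0.2, 0.3, -0.2]
opening: 51.2
grip_force: 0.0
```

Emit:
jog_arm(
  targets=[
    [[0, 0, 0, 0, 0, 0], [0, 0, 0, 0, 0, 0], [0, 0, 0, 0, 0, 0], [0, 0, 0, 0, 0, 0]],
  ],
)

```text
clock: 7.5
eef_pos: [543.3, -9.1, 254.3]
eef_rot: [0.133, 0.991, -0.0, 0.0]
wrist_force: [1.0, -0.4, -0.3]
opening: 51.6
grip_force: 0.0
```

```bash
python3 - <<'E'
from h import *
cw,W=grab('wrist','w5')
print(ctrl.sense()['eef_pos'],ctrl.sense()['qd'])
for y0 in (150,200,260,320):
  rw=ring(W,(230,y0,330,y0+90));print(y0,rw, onplane(cw,rw[0],130) if rw[0] is not None else '')
shift((541,-308,270))
E
```

```text
[543.1289  -9.0773 254.2146] [ 0.     -0.0014  0.0044  0.0016  0.0003  0.0004]
150 (None, 0) 
200 (array([273.1155, 266.595 ]), ((26.385847091674805, 28.539718627929688), 114.7648696899414), 227) [600.4174 -28.9263 130.    ]
260 (array([273.3393, 265.8895]), ((27.08877182006836, 28.87026023864746), 157.33299255371094), 141) [599.7561 -28.5263 130.    ]
320 (None, 0) 
pos [543.1289  -9.0773 254.2146] xaxis [-0.9648  0.2629  0.0001] yaxis [ 0.2629  0.9648 -0.0001] z [-0.0001 -0.0001 -1.    ]
tool shift mm [ -76.5346 -288.9675  -15.7697]
```

Ring bore is at about (600,-30), height 131 mm by stereo. Going to the rod.

Emit:
jog_arm(
  targets=[
    [[-0.008, -0.03, -0.003, 0, 0, 0], [-0.018, -0.068, -0.006, 0, 0, 0], [-0.028, -0.106, -0.009, 0, 0, 0], [-0.038, -0.144, -0.012, 0, 0, 0], [-0.048, -0.182, -0.016, 0, 0, 0]],
  ],
)

```text
clock: 7.97
eef_pos: [541.1, -198.8, 270.2]
eef_rot: [0.132, 0.991, 0.0, -0.0]
wrist_force: [-0.3, 0.1, 0.9]
opening: 51.1
grip_force: 0.0
```

Emit:
jog_arm(
  targets=[
    [[-0.01, -0.038, 0, 0, 0, 0], [-0.02, -0.07, 0, 0, 0, 0], [-0.026, -0.096, 0, 0, 0, 0], [-0.029, -0.107, 0, 0, 0, 0], [-0.029, -0.107, 0, 0, 0, 0]],
  ],
)

```text
clock: 8.38
eef_pos: [540.7, -310.5, 269.9]
eef_rot: [0.134, 0.991, -0.0, -0.0]
wrist_force: [-0.1, 0.7, 0.1]
opening: 51.0
grip_force: 0.0
```

Emit:
jog_arm(
  targets=[
    [[0, 0, 0, 0, 0, 0], [0, 0, 0, 0, 0, 0], [0, 0, 0, 0, 0, 0]],
  ],
)

```text
clock: 8.63
eef_pos: [541.4, -306.1, 270.2]
eef_rot: [0.132, 0.991, 0.0, -0.0]
wrist_force: [0.3, -0.3, -0.5]
opening: 51.4
grip_force: 0.0
```

```bash
python3 - <<'E'
from h import *
cw,W=grab('wrist','w6');cs,S=grab('scene','s6')
print(ctrl.sense()['eef_pos'],ctrl.sense()['qd'],ctrl.sense()['qpos'])
for b in blobs(W,'blue',30):print('w',b[0],b[1],onplane(cw,b[0],155),onplane(cw,b[0],135))
for b in blobs(S,'blue',10):print('s',b[0],b[1],onplane(cs,b[0],155))
E
```

```text
[ 541.4112 -306.3336  270.4222] [-0.0048  0.0012 -0.0024 -0.0012 -0.0014 -0.0009] [-0.6278  0.1875  1.5889  0.0003  1.3652 -1.9349]
w [278.234  205.6154] [266 188  26  34 624] [ 539.0215 -304.7598  155.    ] [ 545.3882 -306.385   135.    ]
s [154.4222 204.5556] [150 202  10   6  45] [ 544.1775 -307.0198  155.    ]
s [156.1558 212.5325] [151 208  10  10  77] [ 580.5113 -303.1985  155.    ]
s [368.0238 218.0952] [363 214  11  10  84] [728.9504 153.6585 155.    ]
```

View pics/w6.png

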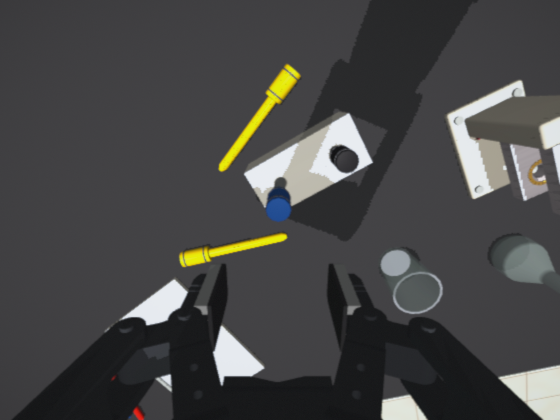

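The wrist view shows the rod's blue head at (278,205) with its top centre at about (278,209). The black spare is at (345,158), well off the finger lines; the yellow rods are lying flat. Now I descend onto the blue head and grip.

Emit:
jog_arm(
  targets=[
    [[-0.001, 0, 0.03, 0, 0, 0], [-0.001, 0, 0.07, 0, 0, 0], [-0.001, 0, 0.105, 0, 0, 0], [-0.001, 0, 0.13, 0, 0, 0], [-0.001, 0, 0.145, 0, 0, 0]],
  ],
)

```text
clock: 9.15
eef_pos: [540.0, -305.4, 121.0]
eef_rot: [0.132, 0.991, 0.002, -0.003]
wrist_force: [-0.2, 0.5, 0.7]
opening: 51.4
grip_force: 0.0
```

Emit:
jog_arm(
  targets=[
    [[0, 0, 0, 0, 0, 0], [0, 0, 0, 0, 0, 0], [0, 0, 0, 0, 0, 0]],
  ],
)

```text
clock: 9.4
eef_pos: [543.3, -308.4, 127.1]
eef_rot: [0.132, 0.991, -0.001, 0.001]
wrist_force: [-0.3, 0.1, -0.9]
opening: 51.4
grip_force: 0.0
```

Emit:
jog_arm(
  targets=[
    [[0, 0, 0, 0, 0, 0], [0, 0, 0, 0, 0, 0], [0, 0, 0, 0, 0, 0], [0, 0, 0, 0, 0, 0], [0, 0, 0, 0, 0, 0]],
  ],
  hand=1,
  squeeze=60,
)

```text
clock: 9.82
eef_pos: [543.9, -307.0, 127.8]
eef_rot: [0.133, 0.991, 0.001, 0.002]
wrist_force: [1.1, 3.8, 6.0]
opening: 20.7
grip_force: 58.3
```

Emit:
jog_arm(
  targets=[
    [[0, 0, -0.015, 0, 0, 0], [0, 0, -0.035, 0, 0, 0], [0, 0, -0.06, 0, 0, 0], [0, 0, -0.085, 0, 0, 0], [0, 0, -0.11, 0, 0, 0]],
  ],
)

```text
clock: 10.23
eef_pos: [541.9, -308.1, 236.6]
eef_rot: [0.132, 0.991, -0.0, 0.0]
wrist_force: [0.0, -0.8, -1.1]
opening: 20.3
grip_force: 58.4
```

Emit:
jog_arm(
  targets=[
    [[0, 0, -0.03, 0, 0, 0], [0, 0, -0.055, 0, 0, 0], [0, 0, -0.06, 0, 0, 0], [0, 0, -0.06, 0, 0, 0], [0, 0, -0.06, 0, 0, 0]],
  ],
)

```text
clock: 10.65
eef_pos: [541.6, -308.0, 294.4]
eef_rot: [0.133, 0.991, 0.0, -0.0]
wrist_force: [-0.8, -0.8, -2.2]
opening: 20.4
grip_force: 58.4
```

```bash
python3 - <<'E'
from h import *
s=ctrl.sense();print(s['opening'],s['grip_force'],s['wrist_force'])
shift((600,-30,315))
E
```

```text
20.374925345826416 58.37355136871338 [-0.7716 -0.7892 -2.1961]
pos [ 541.6343 -307.9962  294.4111] xaxis [-0.9649  0.2627  0.0008] yaxis [0.2627 0.9649 0.0002] z [-0.0008  0.0004 -1.    ]
tool shift mm [ 16.7358 283.5682 -20.5262]
```

Emit:
jog_arm(
  targets=[
    [[0.001, 0.018, 0, 0, 0, 0], [0.003, 0.046, 0, 0, 0, 0], [0.005, 0.08, 0, 0, 0, 0], [0.007, 0.115, 0, 0, 0, 0], [0.009, 0.15, 0, 0, 0, 0]],
  ],
)

```text
clock: 11.07
eef_pos: [571.2, -159.4, 291.5]
eef_rot: [0.133, 0.991, 0.001, -0.003]
wrist_force: [0.8, -0.2, -1.1]
opening: 20.3
grip_force: 58.5
```

Emit:
jog_arm(
  targets=[
    [[0.002, 0.035, 0, 0, 0, 0], [0.004, 0.07, 0, 0, 0, 0], [0.006, 0.1, 0, 0, 0, 0], [0.007, 0.122, 0, 0, 0, 0], [0.008, 0.134, 0, 0, 0, 0]],
  ],
)

```text
clock: 11.48
eef_pos: [599.0, -26.6, 291.7]
eef_rot: [0.131, 0.991, 0.001, -0.003]
wrist_force: [0.0, -0.9, -0.8]
opening: 20.4
grip_force: 58.6
```

Emit:
jog_arm(
  targets=[
    [[0, 0, 0, 0, 0, 0], [0, 0, 0, 0, 0, 0], [0, 0, 0, 0, 0, 0], [0, 0, 0, 0, 0, 0], [0, 0, 0, 0, 0, 0]],
  ],
)

```text
clock: 11.9
eef_pos: [600.1, -31.2, 295.2]
eef_rot: [0.133, 0.991, -0.0, -0.0]
wrist_force: [0.3, 0.1, -0.1]
opening: 20.5
grip_force: 58.6
```

```bash
python3 - <<'E'
from h import *
cw,W=grab('wrist','w7');cs,S=grab('scene','s7')
s=ctrl.sense();print(s['eef_pos'],s['qd'],s['opening']);shift((600,-30,290))
a=cv2.resize(W[150:350,180:380],None,fx=2.9,fy=2.9)[:,:,::-1];b=cv2.resize(S[150:240,240:305],None,fx=3,fy=6.4)[:,:,::-1]
b=cv2.resize(S[150:260,250:290],None,fx=5,fy=5)[:,:,::-1]
w=np.zeros((580,790,3),np.uint8);w[:,:580]=a;w[:550,590:790]=b;cv2.imwrite('pics/crop7.png',w)
E
```

```text
[600.1975 -30.837  295.4016] [ 0.0069  0.0009 -0.0009  0.0007  0.0012  0.002 ] 20.499371555193765
pos [600.1975 -30.837  295.4016] xaxis [-0.9645  0.2642 -0.0002] yaxis [ 0.2642  0.9645 -0.0001] z [ 0.0002 -0.0002 -1.    ]
tool shift mm [0.4128 0.7558 5.4014]
```

View pics/crop7.png

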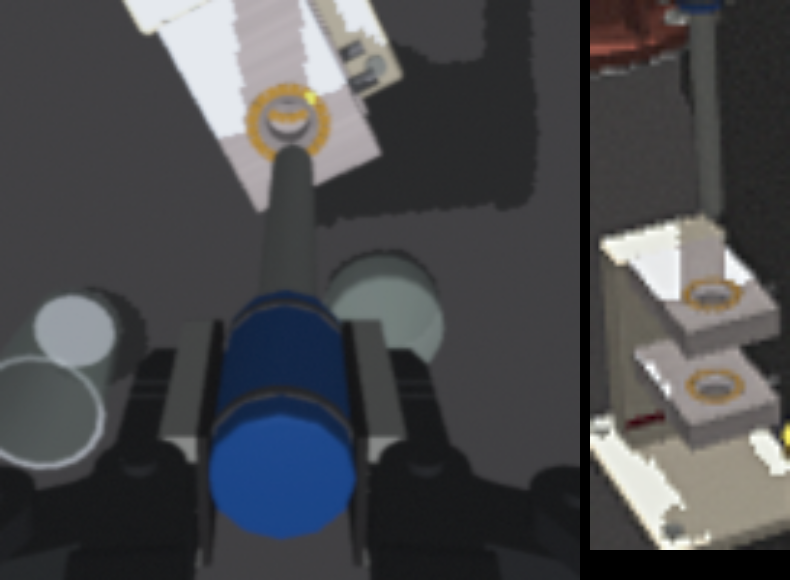

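The rod hangs just above the upper ring: tip at crop (292,147), i.e. wrist pixel (280.7,200.7) and scene pixel (274.2,192.6). Upper ring is at crop (288,123). I'll triangulate the tip against the bore.

```bash
python3 - <<'E'
from h import *
cw=ctrl.calibration('wrist');cs=ctrl.calibration('scene');W=np.load('pics/w7.npy');S=np.load('pics/s7.npy')
t=(280.5,201.5);p,e=tri([ray(cw,t),ray(cs,(274.2,192.3))]);print('tip tri',p,e)
for z in(165,170,175):print(z,onplane(cw,t,z),onplane(cs,(274.2,192.3),z))
print('bore wrist',onplane(cw,(180+289/2.9,150+123/2.9),130))
# stem axis in wrist: dark-grey stem edges per row
g=cv2.cvtColor(W,cv2.COLOR_RGB2GRAY)
rl=ring(S,(262,219,288,235));ru=ring(S,(262,202,288,217));print(onplane(cs,ru[0],130),onplane(cs,rl[0],76))
# scene: stem centreline columns, head
for r in(160,170,180,188):print(r,S[r,266:284].sum(1)//3)
E
```

```text
tip tri [596.6547 -27.71   174.0826] [np.float64(0.45720621669657435), np.float64(0.4572062166965188)]
165 [599.5329 -27.9191 165.    ] [581.7221 -25.0273 165.    ]
170 [598.0009 -27.5578 170.    ] [589.8871 -26.7497 170.    ]
175 [596.4688 -27.1965 175.    ] [598.0521 -28.472  175.    ]
bore wrist [600.8933 -28.7881 130.    ]
[597.1227 -30.3657 130.    ] [598.1635 -30.6392  76.    ]
160 [68 65 48 32 67 76 78 76 73 45 34 36 41 41 39 42 38 41]
170 [65 60 65 47 41 73 76 80 77 59 42 38 38 40 41 40 39 39]
180 [62 62 61 65 59 66 77 79 77 76 43 37 39 41 39 37 38 37]
188 [63 65 60 62 63 57 73 78 81 79 59 39 39 40 41 34 33 41]
```

Relative to the ring, the tip is off about (-3, +2) mm because the rod leans slightly in the jaws. I'll tilt the tool back, lower a little, and re-measure.

Emit:
jog_arm(
  targets=[
    [[0, 0, 0.003, 0.004, -0.014, 0], [0, 0, 0.007, 0.008, -0.028, 0], [0, 0, 0.012, 0.008, -0.028, 0], [0, 0, 0.018, 0.008, -0.028, 0], [0, 0, 0.022, 0.008, -0.028, 0]],
  ],
)

```text
clock: 12.42
eef_pos: [599.7, -29.5, 272.0]
eef_rot: [0.132, 0.991, -0.006, 0.013]
wrist_force: [-0.4, 1.1, -1.2]
opening: 20.7
grip_force: 58.4
```

Emit:
jog_arm(
  targets=[
    [[0, 0, 0, 0, 0, 0], [0, 0, 0, 0, 0, 0], [0, 0, 0, 0, 0, 0], [0, 0, 0, 0, 0, 0]],
  ],
)

```text
clock: 12.75
eef_pos: [600.6, -29.7, 273.7]
eef_rot: [0.132, 0.991, -0.006, 0.014]
wrist_force: [0.5, -0.8, -1.0]
opening: 20.6
grip_force: 58.4
```

```bash
python3 - <<'E'
from h import *
cw,W=grab('wrist','w8');cs,S=grab('scene','s8')
s=ctrl.sense();print(s['eef_pos'],s['wrist_force'],s['qd']);shift((600,-30,272))
for r in(160,170,180,190,194):print(r,S[r,266:284].sum(1)//3)
a=cv2.resize(W[170:270,230:330],None,fx=5.8,fy=5.8)[:,:,::-1]
b=cv2.resize(S[150:260,250:290],None,fx=5,fy=5)[:,:,::-1]
w=np.zeros((580,790,3),np.uint8);w[:,:580]=a;w[:550,590:790]=b;cv2.imwrite('pics/crop8.png',w)
E
```

```text
[600.551  -29.7448 273.7303] [ 0.2663 -0.5853 -0.6971] [ 0.0014 -0.001   0.0028  0.0005  0.0007 -0.0012]
pos [600.551  -29.7448 273.7303] xaxis [-0.9645  0.2624 -0.0287] yaxis [ 0.2628  0.9648 -0.0079] z [ 0.0257 -0.0152 -0.9996]
tool shift mm [ 0.5142 -0.3773  1.7193]
160 [70 67 55 44 50 51 52 52 53 49 44 39 39 35 36 41 40 41]
170 [63 63 65 45 35 73 76 81 79 72 40 39 38 34 39 39 41 36]
180 [63 63 63 62 62 66 78 77 80 75 46 35 40 36 36 42 39 39]
190 [62 62 63 64 63 53 72 77 80 79 61 39 39 36 41 37 35 38]
194 [145 196 138 168 156 139  70  74  81  81  72  40  38  34  40  38  39  37]
```

View pics/crop8.png

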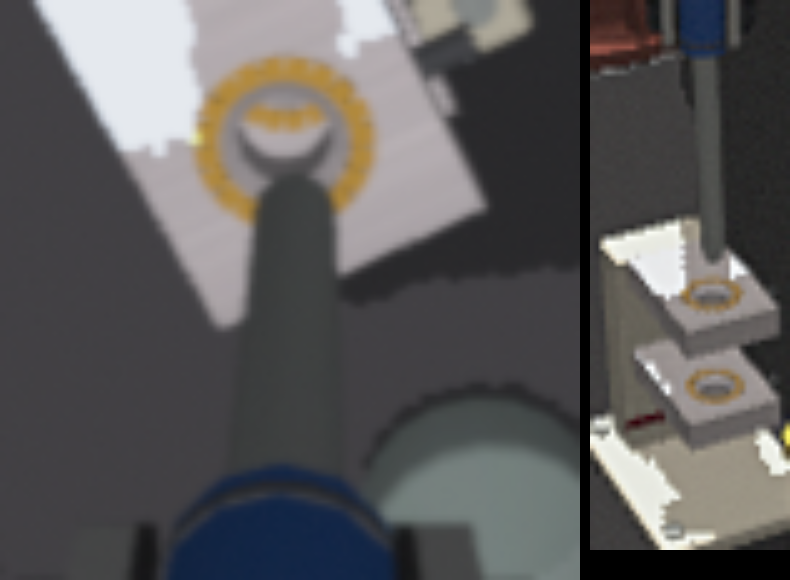

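Tip at crop (295,183), ring centre (286,140); in the scene part the tip (711,258) stands above the ring (712,293). Computing the offset.

```bash
python3 - <<'E'
from h import *
cw=ctrl.calibration('wrist');cs=ctrl.calibration('scene');W=np.load('pics/w8.npy')
rw=ring(W,(255,172,310,212));print(rw)
for t in((280.9,201.5),):
  for z in(149,151,153):print(z,onplane(cw,t,z)-onplane(cw,(279.3,194.1),130),onplane(cs,(274.3,201.2),z)-onplane(cs,(273.8,208.4),130))
print(onplane(cw,(279.3,194.1),130),tri([ray(cw,(280.9,201.5)),ray(cs,(274.3,201.2))]))
# head-bottom centre: rod axis from head
E
```

```text
(array([278.6617, 194.1834]), ((29.01578140258789, 30.444089889526367), 85.25382232666016), 301)
149 [ 0.9996  1.1942 19.    ] [-1.8044  2.2037 19.    ]
151 [ 0.3288  1.3666 21.    ] [ 1.3169  1.547  21.    ]
153 [-0.342  1.539 23.   ] [ 4.4382  0.8903 23.    ]
[600.3814 -29.1552 130.    ] (array([600.2985, -28.5567, 151.6987]), [np.float64(0.8470098421071846), np.float64(0.8470098421071791)])
```

Emit:
jog_arm(
  targets=[
    [[0, -0.0012, 0.003, 0, 0, 0], [0.0003, -0.0011, 0.012, 0, 0, 0], [0.0006, -0.001, 0.022, 0, 0, 0], [0.0009, -0.001, 0.03, 0, 0, 0], [0.0009, -0.001, 0.032, 0, 0, 0]],
  ],
)

```text
clock: 13.27
eef_pos: [598.1, -30.7, 237.9]
eef_rot: [0.133, 0.991, -0.006, 0.011]
wrist_force: [-0.1, -0.5, -2.2]
opening: 20.8
grip_force: 58.4
```

Emit:
jog_arm(
  targets=[
    [[0, 0, 0, 0, 0, 0], [0, 0, 0, 0, 0, 0], [0, 0, 0, 0, 0, 0]],
  ],
)

```text
clock: 13.52
eef_pos: [600.2, -30.9, 241.6]
eef_rot: [0.132, 0.991, -0.006, 0.014]
wrist_force: [-0.2, -0.2, -1.0]
opening: 21.0
grip_force: 58.4
```

Emit:
jog_arm(
  targets=[
    [[0.0002, 0, 0.006, 0, 0, 0], [0.0004, 0.0001, 0.013, 0, 0, 0], [0.0006, 0.0002, 0.02, 0, 0, 0], [0.0006, 0.0002, 0.02, 0, 0, 0], [0.0006, 0.0002, 0.02, 0, 0, 0]],
  ],
)

```text
clock: 13.93
eef_pos: [599.3, -30.8, 220.0]
eef_rot: [0.133, 0.991, -0.006, 0.012]
wrist_force: [-0.5, -0.0, -0.9]
opening: 20.6
grip_force: 58.4
```

```bash
python3 - <<'E'
from h import *
cw,W=grab('wrist','w9');cs,S=grab('scene','s9');s=ctrl.sense();print(s['eef_pos'],s['wrist_force'],s['moment'])
a=cv2.resize(W[150:290,210:350],None,fx=4.1,fy=4.1)[:,:,::-1]
b=cv2.resize(S[150:260,250:290],None,fx=5,fy=5)[:,:,::-1]
w=np.zeros((580,790,3),np.uint8);w[:574,:574]=a;w[:550,590:790]=b;cv2.imwrite('pics/crop9.png',w)
E
```

```text
[600.0459 -30.9049 221.2311] [ 0.0803  0.8922 -2.0429] [0.0086 0.0599 0.0478]
```

View pics/crop9.png

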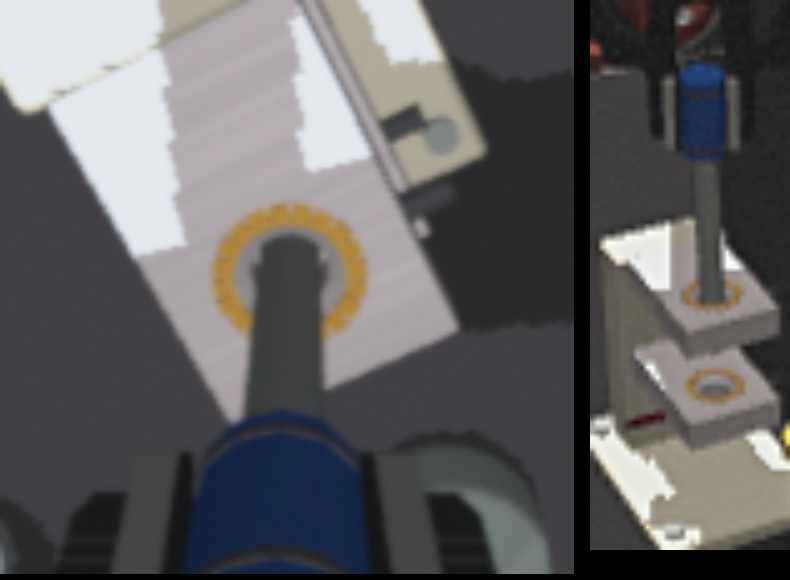

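The rod has entered the upper ring centred (crop 290,250), with no contact force. Lowering further, dwelling between the bushings, then on through the lower one.

Emit:
jog_arm(
  targets=[
    [[0.0001, 0, 0.004, 0, 0, 0], [0.0003, 0.0001, 0.01, 0, 0, 0], [0.0003, 0.0001, 0.01, 0, 0, 0], [0.0003, 0.0001, 0.01, 0, 0, 0], [0.0003, 0.0001, 0.01, 0, 0, 0]],
  ],
)

```text
clock: 14.45
eef_pos: [599.9, -30.9, 211.1]
eef_rot: [0.132, 0.991, -0.006, 0.013]
wrist_force: [-0.7, 0.2, -1.3]
opening: 20.8
grip_force: 58.4
```

Emit:
jog_arm(
  targets=[
    [[0.0001, 0, 0.003, 0, 0, 0], [0.0002, 0.0001, 0.007, 0, 0, 0], [0.0003, 0.0001, 0.011, 0, 0, 0], [0.0004, 0.0001, 0.015, 0, 0, 0], [0.0005, 0.0001, 0.018, 0, 0, 0]],
  ],
)

```text
clock: 14.87
eef_pos: [599.5, -30.8, 192.4]
eef_rot: [0.133, 0.991, -0.006, 0.013]
wrist_force: [0.0, -0.0, -1.4]
opening: 20.7
grip_force: 58.4
```

Tip is about 7 mm into the lower bushing, still no contact force.

Emit:
jog_arm(
  targets=[
    [[0.0001, 0, 0.003, 0, 0, 0], [0.0002, 0.0001, 0.007, 0, 0, 0], [0.0003, 0.0001, 0.011, 0, 0, 0], [0.0004, 0.0001, 0.014, 0, 0, 0], [0.0004, 0.0001, 0.015, 0, 0, 0]],
  ],
)

```text
clock: 15.28
eef_pos: [599.4, -30.9, 177.4]
eef_rot: [0.133, 0.991, -0.006, 0.013]
wrist_force: [0.1, 0.1, -1.0]
opening: 20.7
grip_force: 58.4
```

Emit:
jog_arm(
  targets=[
    [[0.0001, 0, 0.003, 0, 0, 0], [0.0002, 0.0001, 0.007, 0, 0, 0], [0.0003, 0.0001, 0.011, 0, 0, 0], [0.0004, 0.0001, 0.014, 0, 0, 0], [0.0004, 0.0001, 0.014, 0, 0, 0]],
  ],
)

```text
clock: 15.7
eef_pos: [599.5, -30.8, 163.2]
eef_rot: [0.133, 0.991, -0.006, 0.013]
wrist_force: [0.1, 0.5, -1.4]
opening: 20.8
grip_force: 58.4
```

Emit:
jog_arm(
  targets=[
    [[0, 0, 0, 0, 0, 0], [0, 0, 0, 0, 0, 0], [0, 0, 0, 0, 0, 0], [0, 0, 0, 0, 0, 0], [0, 0, 0, 0, 0, 0]],
  ],
)

```text
clock: 16.12
eef_pos: [600.0, -31.0, 164.5]
eef_rot: [0.132, 0.991, -0.006, 0.014]
wrist_force: [-0.7, -1.0, -2.1]
opening: 20.9
grip_force: 58.4
```

```bash
python3 - <<'E'
from h import *
cs,S=grab('scene','s10');ct,T=grab('top','t10');s=ctrl.sense();print(s['eef_pos'],s['wrist_force'],s['qd'],s['grip_force'])
for b in blobs(S,'blue',20):print('s',b[0],b[1])
ys=[b[1] for b in blobs(S,'blue',20) if 255<b[0][0]<295]
for b in blobs(T,'red',25):print('t red',b[0],b[1],onplane(ct,b[0],15))
for b in blobs(S,'yellow',20):print('y',b[0])
# stem colours in scene column 274-277, rows 180..260
for r in range(190,246,3):print(r,S[r,268:284].sum(1)//3)
# head bottom height on axis
for r in (180,184,188,192,196):
    o,d=ray(cs,(274,r)); k=((600-o[0])*d[0]+(-30.5-o[1])*d[1])/(d[0]**2+d[1]**2);print(r,(o+k*d)[2])
for b in blobs(np.load('pics/scene0.npy'),'blue',20):print('s0',b[0])
E
```

```text
[599.9344 -30.9613 164.4193] [ 0.6033 -0.4064 -0.623 ] [-0.0018 -0.0001  0.0005  0.0003  0.0018 -0.0008] 58.39383065700531
s [272.5289 192.2727] [269 184   8  17 121]
s [368.0723 218.0843] [363 214  11  10  83]
t red [270.5669 220.6122] [260 184  22  75 508] [569.9367  63.9751  15.    ]
t red [342.9595 224.7804] [336 191  16  68 469] [ 559.9801 -107.667    15.    ]
t red [167.7891 204.7969] [161 196  14  19 128] [607.8611 309.9345  15.    ]
y [545.5484  80.5161]
y [538.3043 103.5652]
y [177.7 222.5]
y [293.7826 236.4638]
y [143.1212 246.303 ]
y [134.6552 277.8069]
y [102.7931 280.1379]
190 [29 43 48 49 48 50 47 48 44 21 90 95 41 25 28 34]
193 [27 44 48 48 51 52 53 50 49 23 90 95 45 29 27 35]
196 [29 42 47 48 48 50 50 48 46 22 90 94 48 24 20 38]
199 [40 38 46 48 52 48 47 51 44 25 85 93 61 40 41 38]
202 [158 137 108  61  53  52  52  41 150 203 255 176  70  31  31  39]
205 [149 152 156  90  69  79  77  68 118 146 149 153 152 161 125  50]
208 [106 109 123 101  69  77  78  70  89 138 123 106 120 150 154 157]
211 [154 147 136 122 107 105 110 107 119 109 136 154 153 151 151 148]
214 [147 15
[... 241 characters left out ...]
43 150 151 152 160 122  63]
226 [151 117  88 128 104  75  80  76  66 115 124 111 114 151 152 156]
229 [152 153 135 114 102  92  87  86  93 109 123 138 153 152 150 151]
232 [145 152 150 150 148 151 150 146 146 141 130 114 101  91  90  94]
235 [ 77  75  91  90  91  92  94  96  99  96  98  97  95  89  84 114]
238 [129  90  91  94  92 102 100  91 104 127 150 148 147 134 227 237]
241 [145 146 147 146 145 145 146 143 145 144 145 145 145 143 137 132]
244 [147 145 144 146 141 145 145 144 143 143 144 146 145 144 145 144]
180 209.36332146068185
184 198.77683873513132
188 188.06591980062137
192 177.2283657057701
196 166.26192557467414
s0 [155.7317 204.122 ]
s0 [157.0548 212.7123]
s0 [368.0833 218.1429]
```

The stem shows between the lugs and entering the lower ring (scene rows 220–228, columns 272–276). The head's bottom edge at row 202 is about z = 150, so the tip is about 20 mm below the lower lug. The rod is at rest and gripped, the stub is in the box, and the flask stoppers still in view (blue in the scene view) haven't moved.

```bash
python3 -c "
from plant import ctrl
print(ctrl.sign_off())"
```

```text
the job is handed in; nothing more can be done
None
```

The job is handed in (no verdict was returned): the stub is in the reject box and the new rod is through both bushings, held gripped and at rest, its tip about 20 mm below the lower lug; both free-standing yellow look-alike rods toppled during the run (cause not seen) and still lie on the bench.

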